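# Post a flat mailer through the slot of the returns box

## Task

Take the shorter of the two flat cardboard mailers out of the desk sorter and post it through the slot in the lid of the steel returns box: push it down by hand until your fingers are nearly on the lid, then let go so that it drops inside. The lid shifts in its channels, so the slot has to be found by feel; go gently, because the mailer creases if it is forced against the box, and leave the longer mailer and the other things on the counter where they are.

Things in the scene. Friction and masses are not known exactly. Their poses are not given: they have to be found in the camera images.
- mailer: the mailer to post: a stiff flat cardboard mailer, 10 mm thick (its x), 140 mm wide (its y), 120 mm tall (its z), about 0.2 kg. It stands upright on its 140 mm edge in one of the sorter's two pockets. Origin: centre of its lower edge; z up. It creases if pressed on the box with more than 45 N; set it down on the lid at no more than 15 mm/s, a faster touch jolts it.
- mailer_mid (a point): the middle of that mailer, 60 mm above its lower edge
- returns_box: fixed grey sheet-steel box, 200 (x) by 250 (y) mm, walls and floor 4 mm, open inside, closed by a slide-in steel lid 6 mm thick whose flat top is 180 mm above the counter. Origin: centre of the underside; z up. The lid's edges run in folded channels on the two short sides (186 mm high, more than 110 mm either side of the middle); the lid is stiff: only some 16 N sideways shifts it.
- box_top (a point): point fixed to the box at the height of the lid's top, over the box's middle. The lid has one straight square-edged slot along the box's y, 146 mm long, 12 mm wide (x). The lid slides and stands anywhere within 10 mm either way, so the slot's centre line is -10 to +10 mm from this point along the box's x (0 along y). No measured pose tells where: feel for it, or look.
- box_floor (a point): centre of the box's inner floor, where the mailer ends up. Under the slot hangs a light sprung flap (about 1 N, first touched some 11 mm below the lid's top) that gives way downwards; a mailer let go when well through drops past it by its own weight.
- sorter: fixed dark steel desk sorter, base 150 mm (x) by 130 mm (y) and 4 mm thick, with two upright pockets 90 mm apart at x = -45 and +45 mm, each 14 mm wide (x) between plates 110 mm long (y), which reach 64 mm above the counter. Origin: centre of the underside. The mailers stand 4 mm above the counter.
- long_mailer: bystander: the longer flat cardboard mailer, 10 mm thick (x), 190 mm wide (y), 140 mm tall, upright in the sorter's other pocket. Origin: centre of its lower edge.
- tape_roll: bystander: roll of packing tape lying flat, 104 mm across, 48 mm tall. Origin: centre of its underside
- carton: bystander: closed cardboard carton, 90 x 120 x 75 mm tall. Origin: centre of its underside
Not all that is in view belongs to the job. What is shaped like the mailer but green or turquoise is not meant.

How it is judged:
By the outcome, as a careful person would: the job done as asked, in the order asked, and still so for the second after the job is handed in, with the robot touching nothing.
It also fails if it takes over 72 s, if anything falls off the work surface, if the arm or the gripper's body presses on something with over 40 N, if the wrist force passes 120 N, or if a joint passes its speed limit or range.

## Robot

A 6-joint arm with a two-finger parallel gripper is mounted at the origin on the work surface. World frame = base frame: x ahead of the robot, y to its left, z up, the work surface at z = 0. Lengths are in m, angles in degrees, forces in N, time in s.
With the tool pointing down it reaches from about 0.325 to 0.925 m from the base axis. Payload 3.1 kg.
Tool frame: the origin (TCP) lies at the very end of the fingers, on their centre line; the grasp point (between the pads) lies arm.pinch_z behind it (arm.pinch_z is the distance from the TCP to the grasp point, in m); z points along the fingers, y is the line along which they close (so a half turn about z gives the same grasp; the last joint's range is limited). The gripper opens to 85 mm and grips with 20 to 120 N. Pads are 22 mm wide; open, the fingers measure 114 mm over their backs; the gripper's body (76 mm by 85 mm) begins 54 mm behind the grasp point. The pads swing forward as they close: fully open they stand 13 mm farther back than shut.
Start: joints at [-74.897, 12.427, 92.441, -0, 75.132, -6.429], TCP at [0.229, -0.581, 0.231] pointing down, gripper open.
Joint ranges: [-157.48, 157.48], [-44.54, 120.13], [17.64, 146.25], [-64.5, 244.5], [7.68, 150.69], [-147.95, 147.95]. Speed limits (degrees/s): [159.86, 159.86, 180, 180, 180, 180].

## Interface

Orientations are given as a 3x3 rotation matrix whose columns are the frame's x, y, z axes.
In Python, from plant import arm gives the robot as it stands.
- The arm moves only by the tool step_arm, never from a script. Its argument "moves" is one flat list of numbers, 7 for each row, row after row: the shift along the tool's x, y, z in mm, then the turn, a rotation vector about the tool's x, y, z in degrees, then the opening in per cent of the stroke, from 0 (shut) to 100 (fully open). A call has 1 to 12 rows; each row is the pose to reach, as a shift and turn from the pose commanded when the call began, along the tool's axes at that moment; what a row does not reach only later rows make up. A row lasts 1/8 s, in which the tool goes at most 62.5 mm and 10.7 degrees, less where a joint would pass 70% of its speed; a pose out of reach is approached as far as the arm can. A call with a gripper value outside its range is refused whole. The fingers move at their own pace and stop on an object; "grip_force" is the grip in N (left out, the last holds). Time passes only in rows, so rows that repeat a pose let the fingers close. It gives the time, the measured TCP pose, the force, the opening and the grip force at its end, in the units of the state.
- arm.state(): the state, without advancing time (a new reading comes with each control period).
- arm.camera(name): name is "scene" or "top"; returns the picture (420x560x3 uint8, blue, green, red); there is no depth.
- arm.camera_params(name): a dict with "mtx" (3x3 intrinsics, pixels), "origin" and "rotation" of the camera in the world. Camera axes: x right, y down, z forward; pixel columns grow to the right and rows downward; lengths in m; the calibration is good to about 2 mm. A picture is of the moment at which its call begins. camera_params takes no time and is no camera call.
- arm.hand_in(): hands the job in; it is judged then, once.
Trained networks look in the newest picture that a camera, given by its name, has taken for a name from the list of things; names that differ only in an ending like _2 or _b are one class to them, and where a whole thing is asked for, a point or a joint stands for the part that bears it (a point fixed in the world has none). Each returns a list of dicts, best first, with "conf" (0 to 1); they miss things now and then, are a little off and sometimes report something else, mostly with a low value. They report only what shows in the picture. A call takes as long as a camera call. They do not tell look-alikes from the thing itself.
- arm.find_in(target, camera): "centre" ([x, y, z] in m, in the coordinates of the camera as it stood for that picture, good to about 4 mm: the middle of the surface that is visible of it).
- arm.trace(target, camera): "pixels" (420x560 bool, what is visible of it).
The state is a dict: "time_s": time; "qpos": joint angles; "qd": joint speeds; "joint_torque": joint torques, N m; "tcp_pos": TCP position; "ee_rot": TCP orientation; "wrist_force": force on the tool from outside, world axes, zero at the start; "torque": the same for the moment, N m; "gripper_width": finger opening in m; "grip_force": force on a finger pad.
Only numpy, scipy, OpenCV 4.12 (cv2) and the standard library are available. Lean on these libraries where they do the work, as an engineer would, in place of code of your own. Each camera call takes 0.05 s, during which the arm holds its last target. There are 200 camera calls.

## Working session

There is one attempt and no reset: what is moved stays moved. The work goes in short steps, Python scripts to look and compute and a tool call to move; the robot and the scene stay as the last step left them, time stands still between calls to the robot, and variables do not carry over. Pictures are saved under pics/ and viewed, at most 10 in all, crops included, and the job is handed in when it is done.

Besides the shell and the picture viewer there is one more tool, called after "Call:" as name(argument=value, ...), one argument or row to a line, values as JSON. step_arm: Moves the arm, as the interface text tells. Its arguments: {"type":"object","properties":{"moves":{"type":"array"},"grip_force":{"type":"number"}},"required":["moves"]}

```bash
ls; mkdir -p pics; python3 - <<'E'
from plant import arm
import cv2,numpy as np
np.set_printoptions(precision=4,suppress=True)
ims=[]
for c in ("scene","top"):
    im=arm.camera(c); cv2.imwrite(f"pics/{c}0.png",im)
    p=arm.camera_params(c); R=np.array(p["rotation"]);o=np.array(p["origin"])
    print(c,p)
    for n in ("mailer","long_mailer","returns_box","sorter","tape_roll","carton"):
        for d in arm.find_in(n,c):
            w=o+R@np.array(d["centre"]); k=p["mtx"]@np.array(d["centre"])
            print(n,round(d["conf"],2),w,k[:2]/k[2])
s=arm.state(); print(s, arm.pinch_z)
E
```

```text
pics
scene {'mtx': array([[478.1739,   0.    , 278.5438],
       [  0.    , 478.1739, 204.112 ],
       [  0.    ,   0.    ,   1.    ]]), 'origin': array([ 1.0452, -0.6909,  0.87  ]), 'rotation': array([[ 0.7406,  0.4621, -0.4878],
       [ 0.6716, -0.486 ,  0.5592],
       [ 0.0213, -0.7418, -0.6703]])}
mailer 0.88 [ 0.4508 -0.3993  0.07  ] [152.1489 289.7125]
mailer 0.87 [ 0.3107 -0.2955  0.0649] [152.1958 232.1846]
mailer 0.58 [ 0.4641 -0.2029  0.0911] [225.6499 236.0789]
long_mailer 0.78 [ 0.5497 -0.2288  0.0994] [244.1635 259.6567]
returns_box 0.66 [0.5614 0.1354 0.1652] [352.7313 162.3203]
sorter 0.69 [ 0.5571 -0.2141  0.0251] [252.0704 279.7823]
tape_roll 0.77 [ 0.7505 -0.0541  0.0379] [365.1722 281.6977]
carton 0.85 [ 0.7451 -0.3167  0.0735] [284.9947 349.4188]
top {'mtx': array([[436.1942,   0.    , 278.3469],
       [  0.    , 436.1942, 200.3163],
       [  0.    ,   0.    ,   1.    ]]), 'origin': array([ 0.452 , -0.0633,  0.9568]), 'rotation': array([[-0.0064, -0.9953,  0.0967],
       [-0.9991,  0.0024, -0.0414],
       [ 0.0409, -0.0969, -0.9945]])}
mailer 0.84 [ 0.4471 
[... 387 characters left out ...]
221.2854]
sorter 0.22 [ 0.7482 -0.0488  0.0441] [253.3137 104.1456]
carton 0.64 [ 0.7266 -0.2905  0.0765] [368.8977 110.1005]
{'time_s': 0.7, 'qpos': array([-74.8956,  12.4247,  92.4393,   0.0004,  75.1329,  -6.427 ]), 'qd': array([-0.092 , -0.0557, -0.0495,  0.0081, -0.0393, -0.026 ]), 'joint_torque': array([  0.0002, -39.6731, -30.4165,  -0.0002,   0.0006,  -0.    ]), 'tcp_pos': array([ 0.2294, -0.5814,  0.2313]), 'ee_rot': array([[ 0.9302,  0.367 ,  0.    ],
       [ 0.367 , -0.9302, -0.    ],
       [ 0.    ,  0.0001, -1.    ]]), 'wrist_force': array([-0.4618, -0.4893,  0.5227]), 'torque': array([ 0.0428, -0.0365, -0.0028]), 'grip_force': 0.0, 'gripper_width': 0.08572459450080312} 0.0187
```

View pics/scene0.png

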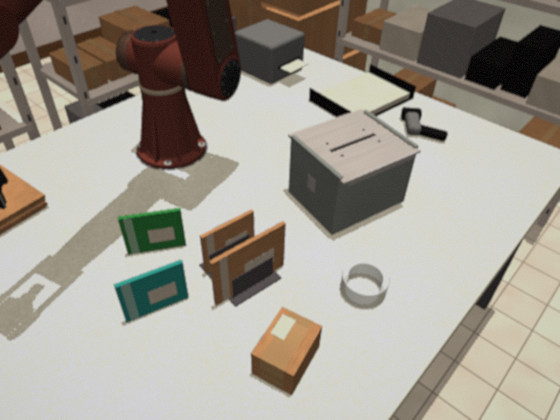

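View pics/top0.png

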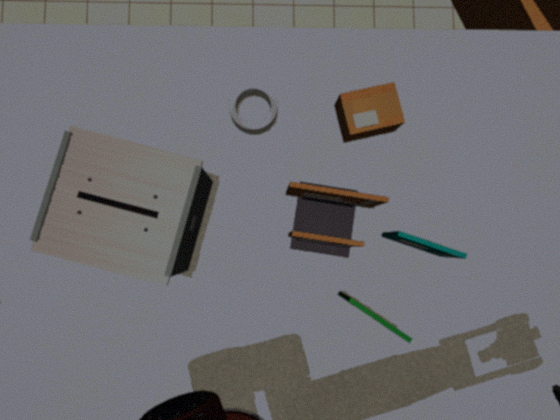

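Scene shows three mailer-like things: green (152,232), turquoise (152,290) and the brown short one (226,236; top view 326,238). The long one is brown at (248,262; top 340,194). The brown short one in the sorter fits. In the top view the slot shows as a dark line from (78,194) to (158,215). I'll confirm with one enlarged crop and measure.

```bash
cat > h.py <<'E'
import cv2,numpy as np
from plant import arm
np.set_printoptions(precision=4,suppress=True)
def back(c,px,z):
    p=arm.camera_params(c);R=np.array(p["rotation"]);o=np.array(p["origin"])
    d=(R@np.linalg.inv(p["mtx"])@np.c_[np.atleast_2d(px),np.ones(len(np.atleast_2d(px)))].T).T
    return o+d*((z-o[2])/d[:,2])[:,None]
def rect(P):
    (c,s,a)=cv2.minAreaRect((P[:,:2]*1000).astype(np.float32))
    if s[0]<s[1]: s=s[::-1];a+=90
    return np.array(c),np.array(s),(a+90)%180-90
E
python3 - <<'E'
from h import *
im=arm.camera("top")
for n,z in (("mailer",.124),("long_mailer",.144)):
    for d in arm.trace(n,"top"):
        m=np.asarray(d["pixels"]); v,u=np.nonzero(m)
        print(n,round(d["conf"],2),u.mean(),v.mean(),rect(back("top",np.c_[u,v],z)))
g=cv2.cvtColor(im,cv2.COLOR_BGR2GRAY)
# slot
r=g[185:225,70:168]; print(r.min(),np.median(r))
m=(r<0.45*np.median(r)).astype(np.uint8)
n,l,st,ce=cv2.connectedComponentsWithStats(m); k=1+np.argmax(st[1:,4])
v,u=np.nonzero(l==k); print("slot",st[k],rect(back("top",np.c_[u+70,v+185],.18)))
for d in arm.trace("returns_box","top"):
    m=np.asarray(d["pixels"]);v,u=np.nonzero(m);print(d["conf"],rect(back("top",np.c_[u,v],.183)))
a=cv2.resize(im[115:285,25:225],None,fx=4,fy=4,interpolation=2)[:600,:800]
b=cv2.resize(im[170:270,270:480],None,fx=3.7,fy=3.7,interpolation=2)
cv2.imwrite("pics/a.png",a);cv2.imwrite("pics/b.png",b)
E
```

```text
mailer 0.84 375.54527559055117 317.15354330708664 (array([ 312.5425, -278.279 ]), array([162.9367,  12.475 ]), 55.647544860839844)
mailer 0.71 423.03859250851303 244.627695800227 (array([ 445.6022, -377.0901]), array([166.5766,  23.3101]), 71.34629821777344)
mailer 0.58 326.8859060402685 239.09619686800895 (array([ 458.4564, -189.6215]), array([141.6636,  13.2022]), 80.61738586425781)
long_mailer 0.98 334.76162790697674 194.47674418604652 (array([ 540.2014, -208.1302]), array([190.7048,  27.7766]), 81.02369689941406)
long_mailer 0.28 121.69186246137244 206.69671849708146 (array([521.8145, 188.6261]), array([293.3169, 242.0329]), 74.76844787597656)
0 115.0
slot [  8   7  80  26 460] (array([521.3144, 188.185 ]), array([142.8466,  10.0599]), 75.00050354003906)
0.8 (array([518.296 , 176.0191]), array([279.226 , 230.8296]), 74.83197021484375)
```

View pics/a.png

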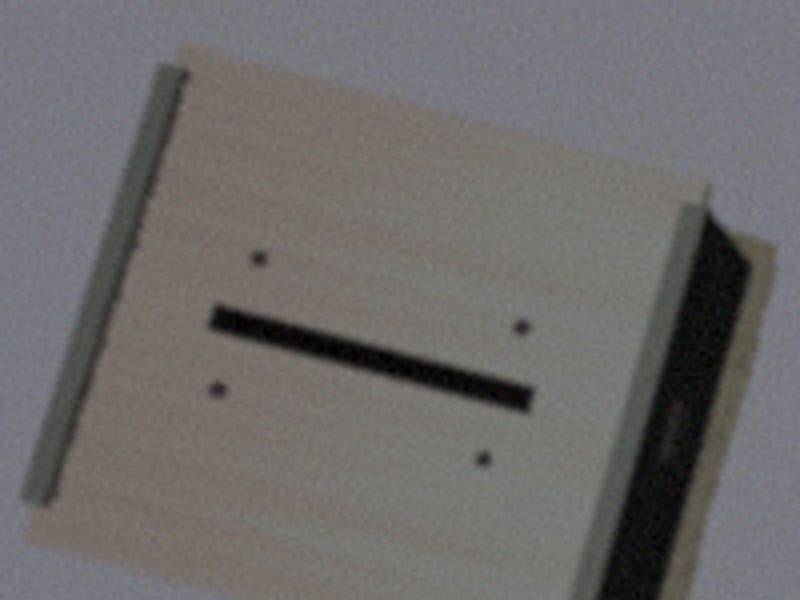

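View pics/b.png

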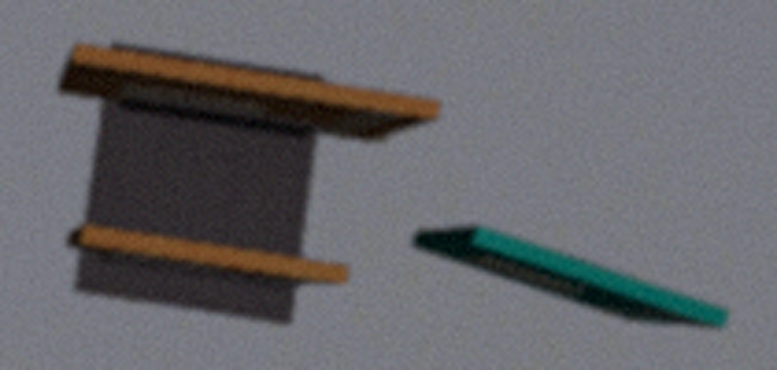

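The crop shows the short brown mailer as a thin bar at crop (80–348, 230–280), in the near pocket of the sorter. That is the target. The turquoise one is outside the sorter.

```bash
cat >> h.py <<'E'
from scipy.spatial.transform import Rotation as Ro
def goal(p,ydeg):
    """moves-row numbers taking the present pose to TCP p (m), tool down, tool y at ydeg in world"""
    s=arm.state();R=s["ee_rot"];a=np.radians(ydeg)
    y=np.array([np.cos(a),np.sin(a),0]);z=np.array([0,0,-1.]);T=np.c_[np.cross(y,z),y,z]
    print("row",R.T@(np.array(p)-s["tcp_pos"])*1000,Ro.from_matrix(R.T@T).as_rotvec(degrees=True))
E
python3 - <<'E'
from h import *
im=cv2.imread("pics/top0.png").astype(int)
hsv=cv2.cvtColor(im.astype(np.uint8),cv2.COLOR_BGR2HSV)
m=((hsv[...,0]<20)&(hsv[...,1]>120)&(hsv[...,2]>90)).astype(np.uint8);m[:225]=0;m[260:]=0;m[:,:280]=0;m[:,375:]=0
v,u=np.nonzero(m);print(len(u),u.min(),u.max());print(rect(back("top",np.c_[u,v],.124)))
goal([.459,-.190,.231],-9.4)
E
```

```text
332 292 362
(array([ 459.9124, -191.0847]), array([135.9492,   9.5396]), 80.74039459228516)
row [ 357.2129 -279.8381    0.3105] [  0.0022   0.0032 -59.0701]
```

Call:
step_arm(
  moves=[357.5,-279,0,0,0,-59.1,100,357.5,-279,0,0,0,-59.1,100,357.5,-279,0,0,0,-59.1,100,357.5,-279,0,0,0,-59.1,100,357.5,-279,0,0,0,-59.1,100,357.5,-279,0,0,0,-59.1,100,357.5,-279,0,0,0,-59.1,100,357.5,-279,0,0,0,-59.1,100,357.5,-279,0,0,0,-59.1,100,357.5,-279,0,0,0,-59.1,100,357.5,-279,0,0,0,-59.1,100],
  grip_force=40,
)

```text
time_s: 2.28
tcp_pos: [0.459, -0.1921, 0.2313]
ee_rot: [[0.165, 0.986, -0.0], [0.986, -0.165, -0.0], [-0.0, -0.0, -1.0]]
wrist_force: [0.3, 0.4, -0.1]
gripper_width: 0.0853
grip_force: 0.0
```

```bash
python3 - <<'E'
from h import *
s=arm.state();print(s["tcp_pos"],s["qpos"],s["wrist_force"],s["time_s"])
goal([.4595,-.1905,.096],-9.4)
cv2.imwrite("pics/s1.png",arm.camera("scene"))
E
```

```text
[ 0.459  -0.1921  0.2313] [-30.7835  -3.3682 109.3247  -0.0223  74.0479 -21.2704] [ 0.3144  0.4436 -0.1488] 2.275
row [  1.6837   0.2917 135.2638] [-0.0119  0.0184 -0.107 ]
```

Call:
step_arm(
  moves=[1.5,0.3,45,0,0,0,100,1.5,0.3,90,0,0,0,100,1.5,0.3,120,0,0,0,100,1.5,0.3,135,0,0,0,100,1.5,0.3,135,0,0,0,100,1.5,0.3,135,0,0,0,0,1.5,0.3,135,0,0,0,0,1.5,0.3,135,0,0,0,0,1.5,0.3,135,0,0,0,0,1.5,0.3,135,0,0,0,0,1.5,0.3,135,0,0,0,0],
  grip_force=40,
)

```text
time_s: 3.7
tcp_pos: [0.4607, -0.1895, 0.0969]
ee_rot: [[0.163, 0.987, 0.001], [0.987, -0.163, -0.001], [-0.0, 0.001, -1.0]]
wrist_force: [1.6, 0.8, 3.2]
gripper_width: 0.0092
grip_force: 40.2
```

```bash
python3 - <<'E'
from h import *
s=arm.state();print(s["tcp_pos"],s["wrist_force"],s["gripper_width"],s["grip_force"])
a=arm.camera("scene");b=arm.camera("top")
cv2.imwrite("pics/g.png",np.hstack([cv2.resize(a[120:320,100:380],(560,400)),cv2.resize(b[160:280,270:390],(240,240)).repeat(1,0) if 0 else np.pad(cv2.resize(b[160:280,270:390],(240,240)),((0,160),(0,0),(0,0)))]))
E
```

```text
[ 0.4607 -0.1895  0.0969] [1.553  0.8188 3.157 ] 0.009243745113602701 40.244940519332886
```

View pics/g.png

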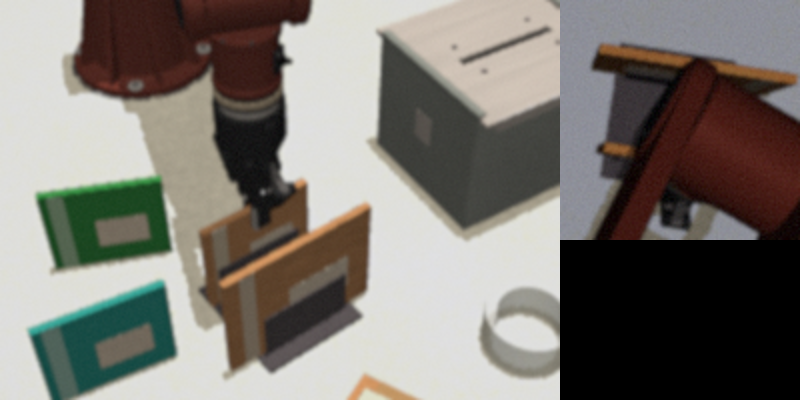

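The mailer is held at the middle of its top edge (picture 265,205), and nothing else has moved. Now I'll lift it.

Call:
step_arm(
  moves=[0,0,-10,0,0,0,0,0,0,-35,0,0,0,0,0,0,-70,0,0,0,0,0,0,-110,0,0,0,0,0,0,-160,0,0,0,0,0,0,-205,0,0,0,0,0,0,-205,0,0,0,0,0,0,-205,0,0,0,0],
  grip_force=60,
)

```text
time_s: 4.8
tcp_pos: [0.4589, -0.1886, 0.2995]
ee_rot: [[0.163, 0.987, -0.003], [0.987, -0.163, 0.002], [0.001, -0.003, -1.0]]
wrist_force: [0.3, -0.6, -2.9]
gripper_width: 0.0087
grip_force: 59.8
```

```bash
python3 - <<'E'
from h import *
s=arm.state();print(s["tcp_pos"],s["wrist_force"],s["gripper_width"],s["grip_force"])
a=np.radians(75); 
goal([.5213,.1882,.302],-15)
E
```

```text
[ 0.4589 -0.1886  0.2995] [ 0.2812 -0.6363 -2.9104] 0.008723621514037376 59.78238880634308
row [381.9196   0.1961  -2.0647] [-0.1968 -0.0572  5.6269]
```

Call:
step_arm(
  moves=[30,0,-2,0,0,1,0,80,0,-2,0,0,2,0,130,0,-2,0,0,3,0,180,0,-2,0,0,4,0,230,0,-2,0,0,5,0,280,0,-2,0,0,5.6,0,325,0,-2,0,0,5.6,0,360,0,-2,0,0,5.6,0,378,0,-2,0,0,5.6,0,382,0,-2,0,0,5.6,0,382,0,-2,0,0,5.6,0,382,0,-2,0,0,5.6,0],
)

```text
time_s: 6.3
tcp_pos: [0.5223, 0.1865, 0.3032]
ee_rot: [[0.26, 0.966, -0.0], [0.966, -0.26, -0.001], [-0.001, -0.0, -1.0]]
wrist_force: [0.7, -0.1, -3.0]
gripper_width: 0.0086
grip_force: 59.8
```

```bash
python3 - <<'E'
from h import *
s=arm.state();print(s["tcp_pos"],s["wrist_force"],s["gripper_width"],s["ee_rot"])
goal([.5213,.1882,.283],-15)
a=arm.camera("scene");b=arm.camera("top")
cv2.imwrite("pics/p.png",np.hstack([cv2.resize(a[50:230,260:440],(400,400),interpolation=2),cv2.resize(b[110:310,20:220],(400,400),interpolation=2)]))
E
```

```text
[0.5223 0.1865 0.3032] [ 0.7378 -0.1139 -2.9688] 0.008634251400840839 [[ 0.2597  0.9657 -0.0003]
 [ 0.9657 -0.2597 -0.0006]
 [-0.0007 -0.0001 -1.    ]]
row [ 1.4294 -1.3652 20.1787] [-0.008   0.0375 -0.0548]
```

View pics/p.png

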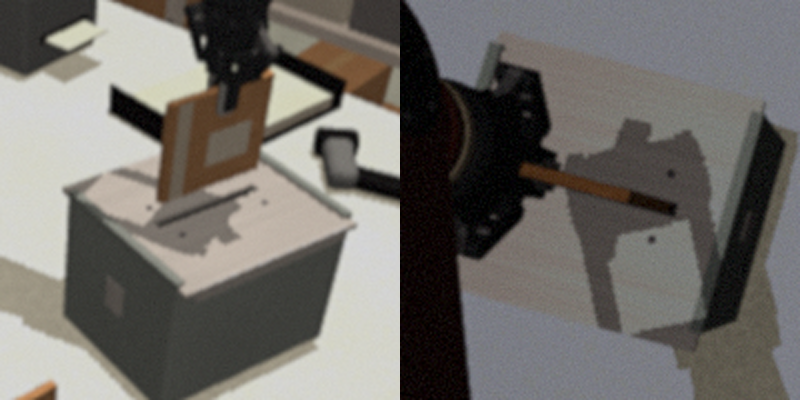

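The left view shows the mailer (210,140) above the slot line, from (155,225) to (255,190). In the right view its lower edge nearly covers the slot. I'll move closer and look for an offset.

Call:
step_arm(
  moves=[1,-0.7,5,0,0,0,0,2.3,-1.4,12,0,0,0,0,2.3,-1.4,18,0,0,0,0,2.3,-1.4,22,0,0,0,0,2.3,-1.4,23,0,0,0,0,2.3,-1.4,23,0,0,0,0,2.3,-1.4,23,0,0,0,0],
)

```text
time_s: 7.28
tcp_pos: [0.5217, 0.1903, 0.2806]
ee_rot: [[0.258, 0.966, 0.001], [0.966, -0.258, 0.0], [0.0, 0.001, -1.0]]
wrist_force: [0.0, -0.9, -2.3]
gripper_width: 0.0089
grip_force: 59.8
```

```bash
python3 - <<'E'
from h import *
s=arm.state();print(s["tcp_pos"],s["wrist_force"],s["gripper_width"])
a=arm.camera("scene");b=arm.camera("top")
cv2.imwrite("pics/q.png",np.hstack([cv2.resize(a[110:200,290:410],(533,400),interpolation=2),cv2.resize(b[170:230,120:160],(267,400),interpolation=2)]))
# predicted pixels of mailer lower corners in both cameras
R=s["ee_rot"];t=s["tcp_pos"]
for c in("scene","top"):
    p=arm.camera_params(c)
    for sx in(-71,69):
        for sy in (-5,5):
            w=t+R@np.array([sx,sy,93])/1000; q=p["mtx"]@(np.array(p["rotation"]).T@(w-p["origin"]));print(c,sx,sy,q[:2]/q[2])
E
```

```text
[0.5217 0.1903 0.2806] [ 0.0107 -0.9444 -2.2942] 0.008908829341775828
scene -71 -5 [330.1444 146.5561]
scene -71 5 [332.625  148.5835]
scene 69 -5 [373.1833 130.2926]
scene 69 5 [375.7625 132.1432]
top -71 -5 [153.5243 216.7013]
top -71 5 [155.134  211.1764]
top 69 -5 [ 75.4376 196.2705]
top 69 5 [ 77.1581 190.758 ]
```

View pics/q.png

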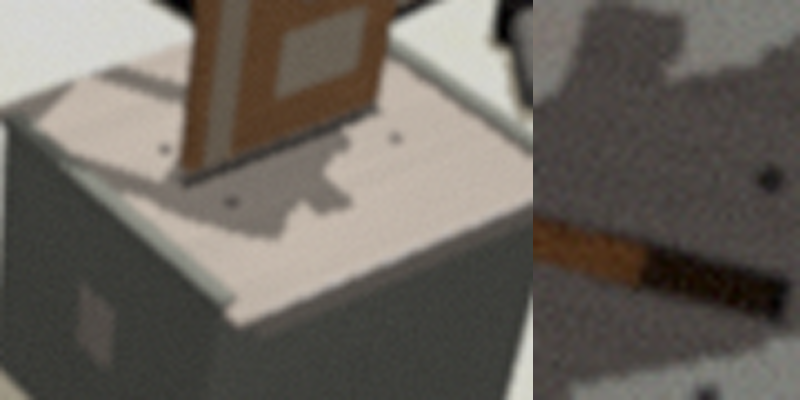

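The mailer's lower edge (crop 183,172 to 375,105) sits just above the dark slot, with the ends matching. Now I'll go down slowly.

Call:
step_arm(
  moves=[0,0,1,0,0,0,0,0,0,2,0,0,0,0,0,0,3,0,0,0,0,0,0,4,0,0,0,0,0,0,5,0,0,0,0,0,0,6,0,0,0,0,0,0,7,0,0,0,0,0,0,8,0,0,0,0,0,0,9,0,0,0,0,0,0,9,0,0,0,0],
)

```text
time_s: 8.62
tcp_pos: [0.5216, 0.1903, 0.2712]
ee_rot: [[0.258, 0.966, 0.0], [0.966, -0.258, 0.0], [0.0, 0.0, -1.0]]
wrist_force: [1.4, -1.0, -3.0]
gripper_width: 0.0093
grip_force: 59.8
```

Call:
step_arm(
  moves=[0,0,1,0,0,0,0,0,0,2,0,0,0,0,0,0,3,0,0,0,0,0,0,3,0,0,0,0],
)

```text
time_s: 9.12
tcp_pos: [0.5216, 0.1903, 0.2682]
ee_rot: [[0.258, 0.966, 0.0], [0.966, -0.258, 0.0], [0.0, 0.0, -1.0]]
wrist_force: [-0.0, -0.5, -2.1]
gripper_width: 0.0089
grip_force: 59.7
```

Call:
step_arm(
  moves=[0,0,1,0,0,0,0,0,0,2,0,0,0,0,0,0,3,0,0,0,0,0,0,4,0,0,0,0,0,0,5,0,0,0,0,0,0,6,0,0,0,0,0,0,6,0,0,0,0],
)

```text
time_s: 10.0
tcp_pos: [0.5215, 0.1903, 0.2622]
ee_rot: [[0.258, 0.966, 0.0], [0.966, -0.258, 0.0], [0.0, 0.0, -1.0]]
wrist_force: [0.7, 0.4, -2.4]
gripper_width: 0.0089
grip_force: 59.7
```

```bash
python3 - <<'E'
from h import *
s=arm.state();print(s["tcp_pos"],s["wrist_force"],s["torque"],s["ee_rot"])
a=arm.camera("scene")
cv2.imwrite("pics/r.png",cv2.resize(a[90:200,290:410],(600,550),interpolation=2))
E
```

```text
[0.5215 0.1903 0.2622] [ 0.7005  0.3609 -2.3995] [-0.0438 -0.2267 -0.0717] [[ 0.2583  0.9661  0.0001]
 [ 0.9661 -0.2583  0.0001]
 [ 0.0001  0.0001 -1.    ]]
```

View pics/r.png

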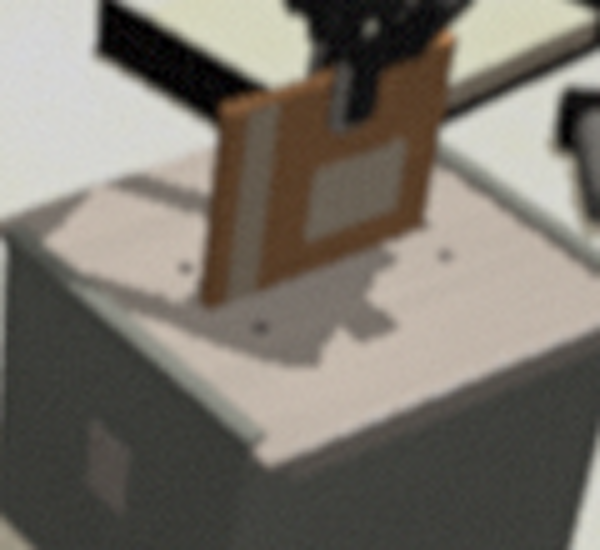

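The mailer now meets the lid inside the slot (lower edge 205,305 to 425,225), with no contact load. I'll keep pushing.

Call:
step_arm(
  moves=[0,0,2,0,0,0,0,0,0,4,0,0,0,0,0,0,6,0,0,0,0,0,0,8,0,0,0,0,0,0,10,0,0,0,0,0,0,12,0,0,0,0,0,0,14,0,0,0,0,0,0,16,0,0,0,0,0,0,18,0,0,0,0,0,0,20,0,0,0,0,0,0,22,0,0,0,0,0,0,24,0,0,0,0],
)

```text
time_s: 11.55
tcp_pos: [0.5216, 0.1903, 0.2382]
ee_rot: [[0.258, 0.966, 0.0], [0.966, -0.258, 0.0], [0.0, 0.0, -1.0]]
wrist_force: [0.2, -0.7, -1.4]
gripper_width: 0.0088
grip_force: 60.0
```

Call:
step_arm(
  moves=[0,0,3,0,0,0,0,0,0,6,0,0,0,0,0,0,9,0,0,0,0,0,0,12,0,0,0,0,0,0,15,0,0,0,0,0,0,18,0,0,0,0,0,0,21,0,0,0,0,0,0,24,0,0,0,0,0,0,27,0,0,0,0,0,0,30,0,0,0,0,0,0,33,0,0,0,0,0,0,36,0,0,0,0],
)

```text
time_s: 13.05
tcp_pos: [0.5217, 0.1903, 0.2022]
ee_rot: [[0.258, 0.966, 0.0], [0.966, -0.258, 0.0], [0.0, 0.0, -1.0]]
wrist_force: [1.5, -0.8, 0.2]
gripper_width: 0.0088
grip_force: 60.1
```

Call:
step_arm(
  moves=[0,0,2,0,0,0,0,0,0,4,0,0,0,0,0,0,6,0,0,0,0,0,0,8,0,0,0,0,0,0,10,0,0,0,0,0,0,12,0,0,0,0,0,0,14,0,0,0,0,0,0,15.5,0,0,0,0,0,0,16.5,0,0,0,0,0,0,17,0,0,0,0,0,0,17,0,0,0,0],
)

```text
time_s: 14.42
tcp_pos: [0.5217, 0.1903, 0.1853]
ee_rot: [[0.258, 0.966, 0.0], [0.966, -0.258, 0.0], [0.0, 0.0, -1.0]]
wrist_force: [3.1, 0.4, -1.1]
gripper_width: 0.0088
grip_force: 60.1
```

Call:
step_arm(
  moves=[0,0,0,0,0,0,50,0,0,0,0,0,0,50,0,0,0,0,0,0,50,0,0,0,0,0,0,50,0,0,0,0,0,0,50,0,0,0,0,0,0,50,0,0,0,0,0,0,50,0,0,0,0,0,0,50],
)

```text
time_s: 15.42
tcp_pos: [0.5215, 0.1903, 0.1853]
ee_rot: [[0.258, 0.966, -0.0], [0.966, -0.258, 0.0], [-0.0, -0.0, -1.0]]
wrist_force: [-1.5, 0.8, 0.5]
gripper_width: 0.0429
grip_force: 0.0
```

Call:
step_arm(
  moves=[0,0,-20,0,0,0,50,0,0,-60,0,0,0,50,0,0,-110,0,0,0,50,0,0,-140,0,0,0,50,0,0,-140,0,0,0,50,0,0,-140,0,0,0,50],
)

```text
time_s: 16.18
tcp_pos: [0.5209, 0.1901, 0.3239]
ee_rot: [[0.258, 0.966, -0.002], [0.966, -0.258, -0.0], [-0.001, -0.002, -1.0]]
wrist_force: [-0.2, 0.5, -2.0]
gripper_width: 0.0424
grip_force: 0.0
```

```bash
python3 - <<'E'
from h import *
s=arm.state();print(s["tcp_pos"],s["wrist_force"],s["time_s"])
a=arm.camera("scene")
cv2.imwrite("pics/z.png",cv2.resize(a[60:380,90:450],(675,600),interpolation=2))
E
```

```text
[0.5209 0.1901 0.3239] [-0.1991  0.5489 -1.9937] 16.175
```

View pics/z.png

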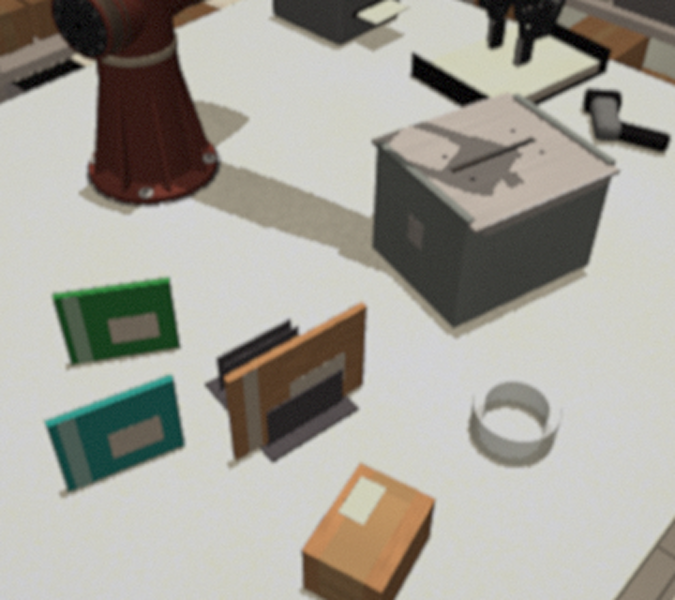

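The mailer is gone from view and the slot (495,155) is empty, so it has dropped inside. The gripper is clear and the other things are where they were.

```bash
python3 -c "
from plant import arm
print(arm.hand_in())"
```

```text
the job is handed in; nothing more can be done
None
```

The short brown mailer went through the lid slot and dropped out of sight into the returns box; no force over about 4 N showed after any move, nothing else looks moved, and the job was handed in at about 16 s.

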